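# Slide the pod carton into its cupboard and shut the door

### The arm

A 6-joint arm with a two-finger parallel gripper is mounted at the origin on a cart in front of the work surface, level with it; the furniture and walls round the work are solid. World frame = base frame: x ahead of the robot, y to its left, z up, the work surface at z = 0. Lengths are in m, angles in rad, forces in N, time in s.
With the tool pointing down it reaches from about 0.375 to 0.925 m from the base axis. Payload 5.7 kg.
Tool frame: the origin (TCP) lies at the very end of the fingers, on their centre line; the grasp point (between the pads) lies 19 mm behind it (env.grip_depth is the z of the grasp point in the tool frame, in m); z points along the fingers, y is the line along which they close (so a half turn about z gives the same grasp; the last joint's range is limited). The gripper opens to 88 mm and grips with 3 to 60 N. Pads are 20 mm wide; open, the fingers measure 115 mm over their backs; the gripper's body (75 mm by 178 mm) begins 61 mm behind the grasp point.
Start: joints at [1.015, 0.359, 1.51, -0, 1.272, -0.115], TCP at [0.256, 0.543, 0.223] pointing down, gripper open.
Joint ranges: [-2.97, 2.97], [-1.01, 2.36], [0.21, 2.38], [-0.96, 4.11], [0.2, 2.71], [-2.98, 2.98]. Speed limits (rad/s): [2.39, 2.39, 3.14, 3.14, 3.14, 3.14].

### API

Orientations are given as a unit quaternion [x, y, z, w].
In Python, from rig import env, grab_frame gives the robot as it stands.
- The arm moves only by the shell command python3 -m handwheel 'ROWS' [FORCE]. ROWS is JSON, a list of rows, each an object of numbers: "hand": the opening, from 0 (shut) to 1 (fully open); "x", "y", "z": the shift along the world's x, y, z in cm; "wx", "wy", "wz": the turn, a rotation vector about the world's x, y, z in degrees. In form: [{"hand": .., "x": .., "y": .., "z": .., "wx": .., "wy": .., "wz": ..}, ...]. A call has 1 to 5 rows; each row is the pose to reach, as a shift and turn from the pose commanded when the call began; what a row does not reach only later rows make up. A row lasts 1/12 s, in which the tool goes at most 41.7 mm and 7.16 degrees, less where a joint would pass 70% of its speed; a pose out of reach is approached as far as the arm can. A call with a gripper value outside its range is refused whole. The fingers move at their own pace and stop on an object; FORCE is the grip in N (left out, the last holds). Time passes only in rows, so rows that repeat a pose let the fingers close. It gives the time, the measured TCP pose, the force, the opening and the grip force at its end, in the units of the state.
- env.get_state(): the state, without advancing time (a new reading comes with each control period).
- grab_frame(name): name is "side" or "top"; returns a dict with "color" (480x640x3 uint8, red, green, blue), "intrinsics" (3x3 intrinsics, pixels), "k1" (the pictures are not rectified: a ray, as slopes to the right and down, at radius r is drawn at 1 + k1 r^2 times it, then the intrinsics apply), "R" (3x3) and "t" (3): a world point X has camera coordinates R X + t. Camera axes: x right, y down, z forward; pixel columns grow to the right and rows downward; lengths in m; the calibration is good to about 2 mm. A picture is of the moment at which its call begins. There is no depth.
- env.close_job(): hands the job in; it is judged then, once.
The state is a dict: "clock": time; "q": joint angles; "joint_velocities": joint speeds; "joint_efforts": joint torques, N m; "tcp_pos": TCP position; "tcp_rot": TCP orientation; "wrist_force": force on the tool from outside, world axes, zero at the start; "wrist_torque": the same for the moment, N m; "finger_gap": opening from 0.0 (shut) to 1.0 (fully open); "grip_force": force on a finger pad.
Only numpy, scipy, OpenCV 4.12 (cv2) and the standard library are available. Lean on these libraries where they do the work, as an engineer would, in place of code of your own. Each camera call takes 0.05 s, during which the arm holds its last target. There are 200 camera calls.

### The job

Put the yellow coffee pod carton away without picking it up: slide it along the worktop into the low wooden cupboard, squarely and right home against the back, then push the cupboard's door fully shut. Keep the carton flat on the worktop all the way, and leave the other things where they are.

Things in the scene. Friction and masses are not known exactly. Their poses are not given: they have to be found in the camera images.
- carton: yellow coffee pod carton lying flat on the worktop, 99 mm along its x, 118 mm along its y, 33 mm high, 0.14 to 0.26 kg, slides freely; too wide for most grippers. Origin at the centre of its underside. It goes in with its x along the cupboard's x (either way round), its 118 mm side spanning the mouth. To its left begins the hob's flat plate, 7 mm high.
- cupboard: low wooden cupboard, fixed: 148 mm wide (y), 105 deep (x), 54 high; walls 10 mm, roof 8 mm with a 12 mm rail at the back, no floor (the carton stays on the worktop). Mouth 128 wide, 46 high, in the plane x = -55 mm, facing the robot; inside of the back at x = +40, so a carton that is home sticks 4 mm out. Origin at the centre of its underside, x into the cupboard, y to the left.
- bay_home (a point): the point on the worktop, in the cupboard, where the centre of the carton's underside lies when the carton is against the back and in the middle; 45.5 mm behind the plane of the mouth; axes as the cupboard's.
- door (a joint): angle of the cupboard's door: 0 shut, grows as it opens towards the robot, to 2.0; starts at 1.5 to 1.8, stays where left (friction 0.03 N m). Hinged at the mouth's right. 148 mm long, 16 thick, 3 to 52 mm above the worktop; inside a recess 9 deep within a rim, so it shuts over a carton end up to 9 mm out. Knob 17 mm across, 16 mm out of the outer face, 132 mm from the hinge, 29 mm up.
- door_hinge (a point): point on the door's upright hinge line, 28 mm above the worktop, on the outer right front edge of the cupboard (cupboard frame x = -55, y = -74 mm). Its y axis points along the door from the hinge to the free edge, its -x axis out of the door's outer face, which lies 16 mm from the hinge line.
- door_edge (a point): point on the door's free edge at its outer face, 28 mm above the worktop, 148 mm from the hinge along the door and 16 mm out.
- teaspoon: steel teaspoon lying crosswise on the back of the cupboard's roof, 132x26x9 mm; origin under its middle
- espresso_cup: white espresso cup, 63 mm across (88 with handle), 51 mm high, standing left of the cupboard and beyond the carton; origin at the centre of its foot
- white_carton: white and teal coffee pod carton, 99x118x33 mm, at the back left near the canisters; origin at the centre of its underside
- egg_timer: white wind-up egg timer, 69 mm across, 56 mm high, on the right; origin at the centre of its foot
- tumbler: clear glass tumbler, 77 mm across, 89 mm high, on the right; origin at the centre of its foot
- mustard_jar: mustard jar with yellow lid, 66 mm across, 94 mm high, far right; origin at the centre of its foot
- wooden_spoon: wooden spoon, 311x44x14 mm, lying on the worktop to the near right; origin under its middle

How it is judged:
By the outcome, as a careful person would: the job done as asked, in the order asked, and still so for the second after the job is handed in, with the robot touching nothing.
It also fails if it takes over 67 s, if anything falls off the work surface, if the arm or the gripper's body presses on something with over 40 N, if the wrist force passes 120 N, or if a joint passes its speed limit or range.

## Working session

There is one attempt and no reset: what is moved stays moved. The work goes in short steps, Python scripts to look and compute and a shell command to move; the robot and the scene stay as the last step left them, time stands still between calls to the robot, and variables do not carry over. Pictures are saved under pics/ and viewed, at most 10 in all, crops included, and the job is handed in when it is done.

```bash
ls; mkdir -p pics
cat > h.py <<'E'
import numpy as np, cv2
from rig import env, grab_frame
def und(f,p):
    K=f["intrinsics"];d=np.array([f["k1"],0,0,0,0],float)
    # drawn = ray*(1+k1 r^2)
    return cv2.undistortPoints(np.array(p,float).reshape(-1,1,2),np.array(K,float),d).reshape(-1,2)
def ray(f,p,z):
    u=und(f,p);R=np.array(f["R"]);t=np.array(f["t"])
    c=-R.T@t;d=np.c_[u,np.ones(len(u))]@R
    s=(z-c[2])/d[:,2]
    return c+d*s[:,None]
def proj(f,X):
    X=np.array(X,float).reshape(-1,3)
    r,_=cv2.Rodrigues(np.array(f["R"],float))
    return cv2.projectPoints(X,r,np.array(f["t"],float),np.array(f["intrinsics"],float),np.array([f["k1"],0,0,0,0],float))[0].reshape(-1,2)
def save(f,n): cv2.imwrite("pics/"+n,cv2.cvtColor(f["color"],cv2.COLOR_RGB2BGR))
E
python3 - <<'E'
from h import *
for n in("top","side"):
    f=grab_frame(n);save(f,n+"0.png");R=np.array(f["R"]);print(n,-R.T@f["t"],R[2])
s=env.get_state();print(s["clock"],s["tcp_pos"],s["tcp_rot"],s["wrist_force"])
E
```

```text
pics
top [ 0.39544499 -0.26601537  1.13661591] [ 0.17480928 -0.00672553 -0.98457934]
side [ 0.04508469 -1.22874961  0.75519388] [ 0.39521911  0.74215376 -0.54130366]
0.1 [0.25568588 0.54212395 0.22189365] [ 2.18616390e-01  9.75810538e-01 -7.74150167e-04 -2.63308822e-04] [-0.04081723 -0.63693806 -0.51793151]
```

View pics/top0.png

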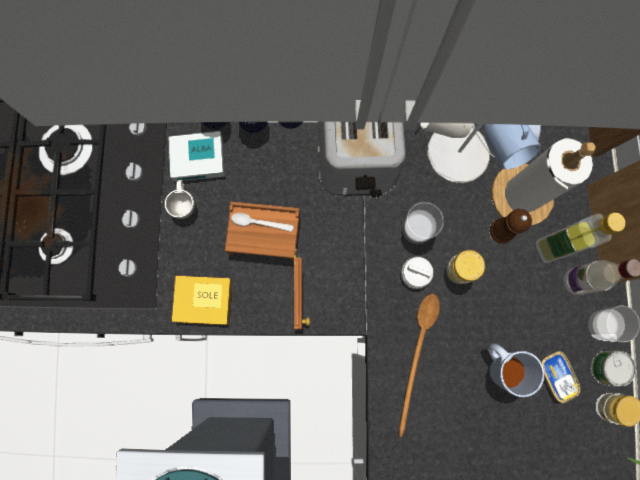

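View pics/side0.png

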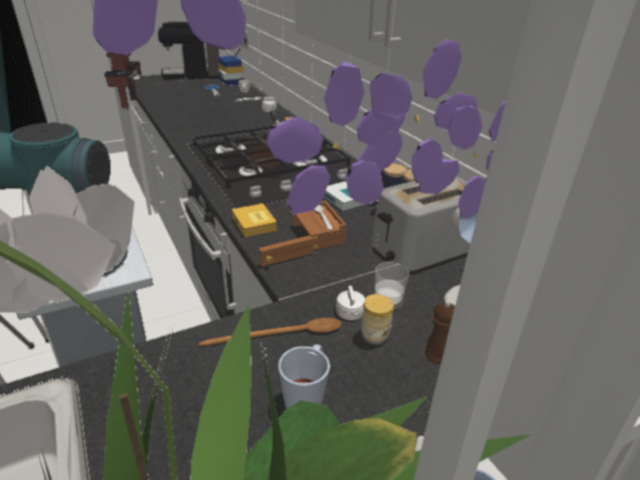

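The top view shows the carton at about (201,300), the cupboard roof at (263,231), the open door from (297,258) to (297,328), and the knob at (306,321). The side view shows the same layout at low resolution. Next I measure positions with masks.

```bash
cat >> h.py <<'E'
def mask(f,lo,hi,box):
    h=cv2.cvtColor(f["color"],cv2.COLOR_RGB2HSV);m=cv2.inRange(h,lo,hi)
    k=np.zeros_like(m);x0,y0,x1,y1=box;k[y0:y1,x0:x1]=255;return m&k
def rect(f,m,z):
    c=max(cv2.findContours(m,0,cv2.CHAIN_APPROX_NONE)[0],key=cv2.contourArea).reshape(-1,2)
    P=ray(f,c,z)[:,:2]
    r=cv2.minAreaRect((P*1000).astype(np.float32));return r,cv2.boxPoints(r).round(1)
E
python3 - <<'E'
from h import *
f=grab_frame("top")
m=mask(f,(18,110,90),(32,255,255),(150,250,260,345))
print("carton",*rect(f,m,.033))
w=mask(f,(3,110,40),(17,255,255),(215,195,305,262))
print("cup",*rect(f,w,.054))
d=mask(f,(3,110,40),(17,255,255),(285,262,303,335))
print("door",*rect(f,d,.052))
c=cv2.cvtColor(f["color"],cv2.COLOR_RGB2BGR)[180:350,150:330]
for mm,col in((m,(0,255,0)),(w,(255,0,0)),(d,(255,0,255))):
    pass
big=cv2.resize(c,None,fx=4,fy=3.5,interpolation=cv2.INTER_CUBIC) if 0 else cv2.resize(c,None,fx=3.5,fy=3.5,interpolation=cv2.INTER_CUBIC)
cv2.imwrite("pics/crop1.png",big)
E
```

```text
carton ((475.32958984375, -26.471973419189453), (120.91889953613281, 100.63921356201172), 87.47486877441406) [[422.4 -84.7]
 [522.9 -89.1]
 [528.3  31.7]
 [427.7  36.1]]
cup ((619.83251953125, -162.92095947265625), (166.3950958251953, 116.23917388916016), 84.35887145996094) [[ 553.8 -240. ]
 [ 669.5 -251.4]
 [ 685.8  -85.8]
 [ 570.2  -74.4]]
door ((483.8931884765625, -234.01792907714844), (139.9131317138672, 18.519193649291992), 1.2673503160476685) [[ 413.7 -226.3]
 [ 414.2 -244.8]
 [ 554.  -241.7]
 [ 553.6 -223.2]]
```

View pics/crop1.png

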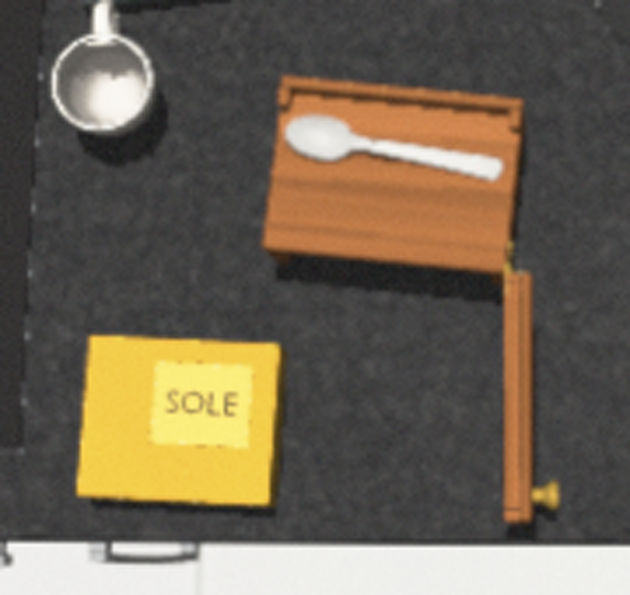

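The crop shows cupboard roof corners at front-left (264,247) and front-right (503,268), and the door straight below the right corner with its knob at (545,495). The hob plate edge is about 15 mm left of the carton. Next I fit the front edge accurately.

Run:
```python
from h import *
f=grab_frame("top")
w=mask(f,(3,110,40),(17,255,255),(215,195,305,262))
cols=np.arange(230,290); low=np.array([np.flatnonzero(w[:,c]).max() for c in cols])
P=ray(f,np.c_[cols,low+.5],.054)[:,:2]*1000
l=cv2.fitLine(P.astype(np.float32),cv2.DIST_HUBER,0,.01,.01).ravel();print("front",l,np.abs((P-l[2:])@[l[1],-l[0]]).max())
rows=np.arange(212,248)
for nm,fn in(("L",min),("R",max)):
    Q=np.array([[fn(np.flatnonzero(w[r])),r] for r in rows],float);Q[:,0]+=(-.5 if nm=="L" else .5)
    q=ray(f,Q,.054)[:,:2]*1000;l2=cv2.fitLine(q.astype(np.float32),cv2.DIST_HUBER,0,.01,.01).ravel()
    A=np.c_[l[:2],-l2[:2]];s=np.linalg.solve(A,l2[2:]-l[2:]);print(nm,l2,"corner",l[2:]+s[0]*l[:2])
manual=np.array([[264,247],[503,269],[503,272],[530,272],[504,522],[530,522],[548,495],[22,445]])/3.5+[150,180]
print(ray(f,manual,.053).round(4)*1000)
print("hob",ray(f,manual[-1:],.007)*1000)
```

```text
front [ 9.294684e-02  9.956711e-01  5.683946e+02 -1.546823e+02] 5.238966538023648
L [ 9.9537432e-01 -9.6072860e-02  6.2329803e+02 -8.1993980e+01] corner [575.6098  -77.39114]
R [ 9.9543124e-01 -9.5481031e-02  6.2303320e+02 -2.3347441e+02] corner [ 561.5895  -227.58078]
[[ 577.7  -80.2   53. ]
 [ 564.4 -224.8   53. ]
 [ 562.6 -224.8   53. ]
 [ 562.6 -241.    53. ]
 [ 413.7 -226.3   53. ]
 [ 413.7 -241.6   53. ]
 [ 429.5 -252.2   53. ]
 [ 457.5   62.6   53. ]]
hob [[460.11716886  76.51924111   7.        ]]
```

```bash
python3 -m handwheel '[{"hand":0.6,"x":1.6,"y":-3.6,"wz":-6.7},{"hand":0.6,"x":3.2,"y":-7.2,"wz":-13.4},{"hand":0.6,"x":4.8,"y":-10.8,"wz":-20.1},{"hand":0.6,"x":6.4,"y":-14.4,"wz":-26.8},{"hand":0.6,"x":8,"y":-18,"wz":-33.5}]'
python3 -m handwheel '[{"hand":0.6,"x":1.6,"y":-3.6,"wz":-6.7},{"hand":0.6,"x":3.2,"y":-7.2,"wz":-13.4},{"hand":0.6,"x":4.8,"y":-10.8,"wz":-20.1},{"hand":0.6,"x":6.4,"y":-14.4,"wz":-26.8},{"hand":0.6,"x":8,"y":-18,"wz":-33.5}]'
```

```text
invalid input
invalid input
```

```bash
python3 -m handwheel '[{"hand":0.6,"x":1.6,"y":-3.6,"z":0,"wx":0,"wy":0,"wz":-6.7},{"hand":0.6,"x":3.2,"y":-7.2,"z":0,"wx":0,"wy":0,"wz":-13.4},{"hand":0.6,"x":4.8,"y":-10.8,"z":0,"wx":0,"wy":0,"wz":-20.1},{"hand":0.6,"x":6.4,"y":-14.4,"z":0,"wx":0,"wy":0,"wz":-26.8},{"hand":0.6,"x":8,"y":-18,"z":0,"wx":0,"wy":0,"wz":-33.5}]'
```

```text
clock: 0.62
tcp_pos: [0.3361, 0.361, 0.2225]
tcp_rot: [0.493, 0.87, -0.0, -0.0]
wrist_force: [1.2, -0.1, 0.4]
finger_gap: 0.659
grip_force: 0.0
```

```bash
python3 -m handwheel '[{"hand":0.6,"x":1.7,"y":-3.6,"z":0,"wx":0,"wy":0,"wz":-6.7},{"hand":0.6,"x":3.4,"y":-7.2,"z":0,"wx":0,"wy":0,"wz":-13.4},{"hand":0.6,"x":5.1,"y":-10.8,"z":0,"wx":0,"wy":0,"wz":-20.1},{"hand":0.6,"x":6.8,"y":-14.4,"z":0,"wx":0,"wy":0,"wz":-26.8},{"hand":0.6,"x":8.5,"y":-18,"z":0,"wx":0,"wy":0,"wz":-33.5}]'
python3 -m handwheel '[{"hand":0.6,"x":1.7,"y":-3.6,"z":-2,"wx":0,"wy":0,"wz":0},{"hand":0.6,"x":3.4,"y":-7.2,"z":-4,"wx":0,"wy":0,"wz":0},{"hand":0.6,"x":5.1,"y":-10.8,"z":-6,"wx":0,"wy":0,"wz":0},{"hand":0.6,"x":5.7,"y":-12.4,"z":-9,"wx":0,"wy":0,"wz":0},{"hand":0.6,"x":5.7,"y":-12.4,"z":-12,"wx":0,"wy":0,"wz":0}]'
```

```text
clock: 1.03
tcp_pos: [0.4213, 0.1808, 0.2227]
tcp_rot: [0.723, 0.691, 0.0, 0.0]
wrist_force: [0.4, 0.4, -0.4]
finger_gap: 0.599
grip_force: 0.0
clock: 1.45
tcp_pos: [0.4815, 0.0546, 0.1022]
tcp_rot: [0.722, 0.692, 0.001, 0.002]
wrist_force: [1.6, 0.5, -0.3]
finger_gap: 0.601
grip_force: 0.0
```

```bash
python3 -m handwheel '[{"hand":0.6,"x":-0.2,"y":0,"z":-3,"wx":0,"wy":0,"wz":0},{"hand":0.6,"x":-0.2,"y":0,"z":-6,"wx":0,"wy":0,"wz":0},{"hand":0.6,"x":-0.2,"y":0,"z":-8,"wx":0,"wy":0,"wz":0},{"hand":0.6,"x":-0.2,"y":0,"z":-8.8,"wx":0,"wy":0,"wz":0},{"hand":0.6,"x":-0.2,"y":0,"z":-8.8,"wx":0,"wy":0,"wz":0}]'
python3 -m handwheel '[{"hand":0.6,"x":0,"y":-0.4,"z":0,"wx":0,"wy":0,"wz":0},{"hand":0.6,"x":0,"y":-0.8,"z":0,"wx":0,"wy":0,"wz":0},{"hand":0.6,"x":0,"y":-1.2,"z":0,"wx":0,"wy":0,"wz":0},{"hand":0.6,"x":0,"y":-1.6,"z":0,"wx":0,"wy":0,"wz":0},{"hand":0.6,"x":0,"y":-2,"z":0,"wx":0,"wy":0,"wz":0}]'
python3 - <<'E'
from h import *
f=grab_frame("top");save(f,"t2.png")
m=mask(f,(18,110,90),(32,255,255),(150,250,330,345));print(*rect(f,m,.033))
cv2.imwrite("pics/c2.png",cv2.resize(cv2.imread("pics/t2.png")[180:350,150:330],None,fx=3.5,fy=3.5))
E
```

```text
clock: 1.87
tcp_pos: [0.4745, 0.0586, 0.013]
tcp_rot: [0.721, 0.693, -0.001, -0.001]
wrist_force: [-0.2, 0.2, 0.2]
finger_gap: 0.596
grip_force: 0.0
clock: 2.28
tcp_pos: [0.4769, 0.0383, 0.0157]
tcp_rot: [0.721, 0.693, 0.001, 0.001]
wrist_force: [-0.1, 1.3, 1.3]
finger_gap: 0.599
grip_force: 1.0
((475.39306640625, -33.33539581298828), (120.74869537353516, 100.59382629394531), 87.79949188232422) [[422.8 -91.7]
 [523.3 -95.6]
 [528.   25.1]
 [427.5  28.9]]
```

View pics/c2.png

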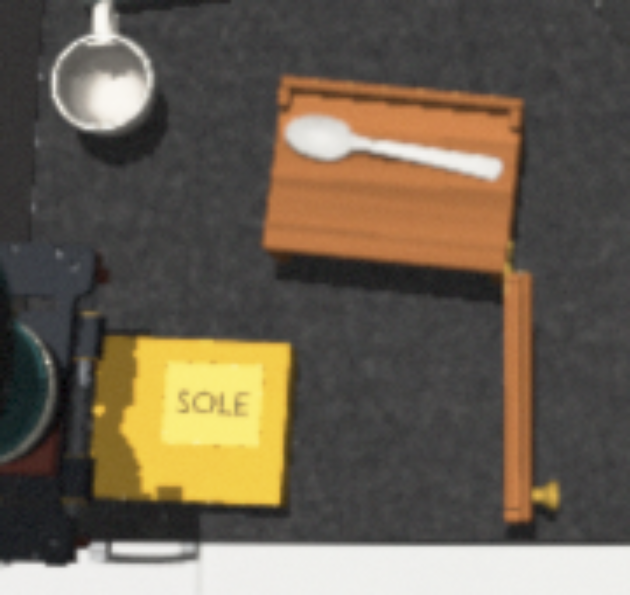

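Carton is in two-finger contact (left face, crop x≈95) and sliding true. I keep pushing right and turn it by about 3°.

```bash
python3 -m handwheel '[{"hand":0.6,"x":0,"y":-0.6,"z":0,"wx":0,"wy":0,"wz":-0.5},{"hand":0.6,"x":0,"y":-1.2,"z":0,"wx":0,"wy":0,"wz":-1},{"hand":0.6,"x":0,"y":-1.8,"z":0,"wx":0,"wy":0,"wz":-1.5},{"hand":0.6,"x":0,"y":-2.4,"z":0,"wx":0,"wy":0,"wz":-2},{"hand":0.6,"x":0,"y":-3,"z":0,"wx":0,"wy":0,"wz":-2.5}]'
python3 -m handwheel '[{"hand":0.6,"x":0,"y":-0.6,"z":0,"wx":0,"wy":0,"wz":-0.3},{"hand":0.6,"x":0,"y":-1.2,"z":0,"wx":0,"wy":0,"wz":-0.5},{"hand":0.6,"x":0,"y":-1.8,"z":0,"wx":0,"wy":0,"wz":-0.7},{"hand":0.6,"x":0,"y":-2.4,"z":0,"wx":0,"wy":0,"wz":-0.7},{"hand":0.6,"x":0,"y":-3,"z":0,"wx":0,"wy":0,"wz":-0.7}]'
python3 -m handwheel '[{"hand":0.6,"x":0,"y":-0.6,"z":0,"wx":0,"wy":0,"wz":0},{"hand":0.6,"x":0,"y":-1.2,"z":0,"wx":0,"wy":0,"wz":0},{"hand":0.6,"x":0,"y":-1.8,"z":0,"wx":0,"wy":0,"wz":0},{"hand":0.6,"x":0,"y":-2.4,"z":0,"wx":0,"wy":0,"wz":0},{"hand":0.6,"x":0,"y":-3,"z":0,"wx":0,"wy":0,"wz":0}]'
python3 - <<'E'
from h import *
f=grab_frame("top");save(f,"t3.png")
m=mask(f,(18,110,50),(32,255,255),(150,250,292,345));print(*rect(f,m,.033))
E
```

```text
clock: 2.75
tcp_pos: [0.4759, 0.008, 0.0146]
tcp_rot: [0.736, 0.677, -0.0, -0.0]
wrist_force: [0.1, 2.9, 1.9]
finger_gap: 0.598
grip_force: 1.0
clock: 3.17
tcp_pos: [0.4758, -0.022, 0.0145]
tcp_rot: [0.74, 0.673, -0.0, -0.0]
wrist_force: [0.5, 1.9, 1.9]
finger_gap: 0.598
grip_force: 0.9
clock: 3.58
tcp_pos: [0.4759, -0.052, 0.0146]
tcp_rot: [0.74, 0.673, -0.0, -0.0]
wrist_force: [-0.0, 1.4, -0.9]
finger_gap: 0.604
grip_force: 0.5
((470.782470703125, -124.926513671875), (119.68318176269531, 100.53423309326172), 84.26194763183594) [[ 414.8 -179.4]
 [ 514.8 -189.5]
 [ 526.8  -70.4]
 [ 426.8  -60.4]]
```

```bash
python3 -m handwheel '[{"hand":0.6,"x":0,"y":-0.5,"z":0,"wx":0,"wy":0,"wz":0},{"hand":0.6,"x":0,"y":-1.0,"z":0,"wx":0,"wy":0,"wz":0},{"hand":0.6,"x":0,"y":-1.4,"z":0,"wx":0,"wy":0,"wz":0.2},{"hand":0.6,"x":0,"y":-1.7,"z":0,"wx":0,"wy":0,"wz":0.3},{"hand":0.6,"x":0,"y":-1.8,"z":0,"wx":0,"wy":0,"wz":0.3}]'
python3 -m handwheel '[{"hand":0.6,"x":0,"y":0.5,"z":0,"wx":0,"wy":0,"wz":0},{"hand":0.6,"x":0,"y":2.5,"z":0,"wx":0,"wy":0,"wz":0},{"hand":0.6,"x":0,"y":2.5,"z":4,"wx":0,"wy":0,"wz":0},{"hand":0.6,"x":0,"y":2.5,"z":8,"wx":0,"wy":0,"wz":0},{"hand":0.6,"x":-2,"y":2.5,"z":10,"wx":0,"wy":0,"wz":0}]'
python3 - <<'E'
from h import *
f=grab_frame("top");save(f,"t4.png")
m=mask(f,(18,110,50),(32,255,255),(150,250,292,345));print(*rect(f,m,.033))
E
```

```text
clock: 4.05
tcp_pos: [0.476, -0.0699, 0.0146]
tcp_rot: [0.738, 0.675, -0.0, 0.0]
wrist_force: [0.7, 1.6, -0.1]
finger_gap: 0.602
grip_force: 0.6
clock: 4.47
tcp_pos: [0.4615, -0.0448, 0.1182]
tcp_rot: [0.738, 0.675, 0.002, 0.003]
wrist_force: [0.7, -0.5, 1.1]
finger_gap: 0.597
grip_force: 0.0
((470.8521728515625, -141.15342712402344), (121.63753509521484, 100.5062484741211), 84.70063781738281) [[ 415.2 -197.1]
 [ 515.3 -206.4]
 [ 526.5  -85.2]
 [ 426.4  -76. ]]
```

Carton is about 2.5 mm short of the mouth's midline, so I nudge it once more.

```bash
python3 -m handwheel '[{"hand":0.6,"x":2,"y":0,"z":-2,"wx":0,"wy":0,"wz":0},{"hand":0.6,"x":2,"y":0,"z":-6,"wx":0,"wy":0,"wz":0},{"hand":0.6,"x":2,"y":0,"z":-9.5,"wx":0,"wy":0,"wz":0},{"hand":0.6,"x":2,"y":-1.0,"z":-10,"wx":0,"wy":0,"wz":0},{"hand":0.6,"x":2,"y":-2.0,"z":-10,"wx":0,"wy":0,"wz":0}]'
python3 -m handwheel '[{"hand":0.6,"x":0,"y":-0.4,"z":0,"wx":0,"wy":0,"wz":0},{"hand":0.6,"x":0,"y":-0.6,"z":0,"wx":0,"wy":0,"wz":0},{"hand":0.6,"x":0,"y":-0.75,"z":0,"wx":0,"wy":0,"wz":0},{"hand":0.6,"x":0,"y":-0.75,"z":0,"wx":0,"wy":0,"wz":0}]'
python3 -m handwheel '[{"hand":0.6,"x":0,"y":0.5,"z":0,"wx":0,"wy":0,"wz":0},{"hand":0.6,"x":0,"y":2.5,"z":0,"wx":0,"wy":0,"wz":0},{"hand":0.6,"x":0,"y":2.5,"z":4,"wx":0,"wy":0,"wz":0},{"hand":0.6,"x":0,"y":2.5,"z":8,"wx":0,"wy":0,"wz":0},{"hand":0.6,"x":-2,"y":2.5,"z":10,"wx":0,"wy":0,"wz":0}]'
python3 - <<'E'
from h import *
f=grab_frame("top");save(f,"t5.png")
m=mask(f,(18,110,50),(32,255,255),(150,250,292,345));print(*rect(f,m,.033))
E
```

```text
clock: 4.93
tcp_pos: [0.4734, -0.0638, 0.0128]
tcp_rot: [0.738, 0.675, -0.002, -0.003]
wrist_force: [-0.7, -0.9, -1.0]
finger_gap: 0.602
grip_force: 0.0
clock: 5.27
tcp_pos: [0.4771, -0.0727, 0.0161]
tcp_rot: [0.738, 0.674, 0.001, 0.001]
wrist_force: [0.6, -0.3, -0.1]
finger_gap: 0.597
grip_force: 0.0
clock: 5.68
tcp_pos: [0.4616, -0.0472, 0.1187]
tcp_rot: [0.738, 0.675, 0.003, 0.004]
wrist_force: [0.7, -0.2, 1.9]
finger_gap: 0.594
grip_force: 0.0
((471.1205749511719, -144.2695770263672), (121.59414672851562, 100.7959976196289), 84.66826629638672) [[ 415.3 -200.1]
 [ 515.7 -209.5]
 [ 526.9  -88.4]
 [ 426.6  -79.1]]
```

```bash
python3 -m handwheel '[{"hand":0.9,"x":-1.4,"y":-1.8,"z":0,"wx":0,"wy":0,"wz":-6.5},{"hand":0.9,"x":-2.8,"y":-3.6,"z":0,"wx":0,"wy":0,"wz":-13},{"hand":0.9,"x":-4.2,"y":-5.4,"z":0,"wx":0,"wy":0,"wz":-19.5},{"hand":0.9,"x":-5.6,"y":-7.2,"z":0,"wx":0,"wy":0,"wz":-26},{"hand":0.9,"x":-7,"y":-8.8,"z":0,"wx":0,"wy":0,"wz":-32.5}]'
python3 -m handwheel '[{"hand":0.9,"x":0,"y":0,"z":0,"wx":0,"wy":0,"wz":-6.5},{"hand":0.9,"x":0,"y":0,"z":0,"wx":0,"wy":0,"wz":-13},{"hand":0.9,"x":0,"y":0,"z":0,"wx":0,"wy":0,"wz":-19.5},{"hand":0.9,"x":0,"y":0,"z":0,"wx":0,"wy":0,"wz":-26},{"hand":0.9,"x":0,"y":0,"z":0,"wx":0,"wy":0,"wz":-32.5}]'
python3 -m handwheel '[{"hand":0.9,"x":0,"y":0,"z":0,"wx":0,"wy":0,"wz":-6.5},{"hand":0.9,"x":0,"y":0,"z":0,"wx":0,"wy":0,"wz":-13},{"hand":0.9,"x":0,"y":0,"z":0,"wx":0,"wy":0,"wz":-19.5},{"hand":0.9,"x":0,"y":0,"z":0,"wx":0,"wy":0,"wz":-25.2},{"hand":0.9,"x":0,"y":0,"z":0,"wx":0,"wy":0,"wz":-25.2}]'
```

```text
clock: 6.15
tcp_pos: [0.3853, -0.1352, 0.115]
tcp_rot: [0.899, 0.439, 0.0, 0.0]
wrist_force: [-0.7, -0.5, -0.1]
finger_gap: 0.89
grip_force: 0.0
clock: 6.57
tcp_pos: [0.3859, -0.1345, 0.1149]
tcp_rot: [0.986, 0.17, 0.0, 0.0]
wrist_force: [-0.5, 0.2, -0.5]
finger_gap: 0.901
grip_force: 0.0
clock: 6.98
tcp_pos: [0.3859, -0.1344, 0.1148]
tcp_rot: [0.999, -0.048, 0.0, 0.0]
wrist_force: [0.1, 0.5, -0.2]
finger_gap: 0.899
grip_force: 0.0
```

```bash
python3 -m handwheel '[{"hand":0.9,"x":0,"y":0,"z":-3.5,"wx":0,"wy":0,"wz":0},{"hand":0.9,"x":0,"y":0,"z":-7,"wx":0,"wy":0,"wz":0},{"hand":0.9,"x":0,"y":0,"z":-9,"wx":0,"wy":0,"wz":0},{"hand":0.9,"x":0,"y":0,"z":-10,"wx":0,"wy":0,"wz":0},{"hand":0.9,"x":0,"y":-0.1,"z":-10,"wx":0,"wy":0,"wz":0}]'
python3 -m handwheel '[{"hand":0.9,"x":0.8,"y":-0.1,"z":0,"wx":0,"wy":0,"wz":0},{"hand":0.9,"x":1.6,"y":-0.2,"z":0,"wx":0,"wy":0,"wz":0},{"hand":0.9,"x":2.2,"y":-0.25,"z":0,"wx":0,"wy":0,"wz":0},{"hand":0.9,"x":2.6,"y":-0.3,"z":0,"wx":0,"wy":0,"wz":0},{"hand":0.9,"x":3,"y":-0.3,"z":0,"wx":0,"wy":0,"wz":0}]'
python3 - <<'E'
from h import *
f=grab_frame("top");save(f,"t6.png")
m=mask(f,(18,110,50),(32,255,255),(150,235,292,345));print(*rect(f,m,.033))
E
```

```text
clock: 7.4
tcp_pos: [0.3843, -0.1347, 0.0129]
tcp_rot: [0.999, -0.045, -0.002, -0.001]
wrist_force: [-0.5, 0.2, 0.5]
finger_gap: 0.898
grip_force: 0.0
clock: 7.82
tcp_pos: [0.4169, -0.1391, 0.0154]
tcp_rot: [0.999, -0.046, 0.0, 0.0]
wrist_force: [-2.2, 0.5, 1.5]
finger_gap: 0.902
grip_force: 1.0
((490.8135070800781, -145.536376953125), (121.52734375, 74.44412994384766), 84.56058502197266) [[ 448.  -202.5]
 [ 522.1 -209.6]
 [ 533.6  -88.6]
 [ 459.5  -81.5]]
```

```bash
python3 -m handwheel '[{"hand":0.9,"x":0.6,"y":-0.06,"z":0,"wx":0,"wy":0,"wz":0},{"hand":0.9,"x":1.2,"y":-0.12,"z":0,"wx":0,"wy":0,"wz":0},{"hand":0.9,"x":1.8,"y":-0.18,"z":0,"wx":0,"wy":0,"wz":0},{"hand":0.9,"x":2.4,"y":-0.24,"z":0,"wx":0,"wy":0,"wz":0},{"hand":0.9,"x":3,"y":-0.3,"z":0,"wx":0,"wy":0,"wz":0}]'
python3 - <<'E'
from h import *
f=grab_frame("top");save(f,"t7.png")
m=mask(f,(18,110,50),(32,255,255),(150,235,292,345));print(*rect(f,m,.033))
cv2.imwrite("pics/c7.png",cv2.resize(cv2.imread("pics/t7.png")[220:350,200:330],None,fx=4.5,fy=4.5,interpolation=2))
E
```

```text
clock: 8.28
tcp_pos: [0.4466, -0.142, 0.0146]
tcp_rot: [0.999, -0.047, -0.0, -0.0]
wrist_force: [-1.9, 0.0, 2.2]
finger_gap: 0.898
grip_force: 1.0
((522.4642944335938, -148.92059326171875), (121.70748901367188, 73.12470245361328), 84.31626892089844) [[ 480.1 -205.9]
 [ 552.8 -213.1]
 [ 564.9  -92. ]
 [ 492.1  -84.7]]
```

View pics/c7.png

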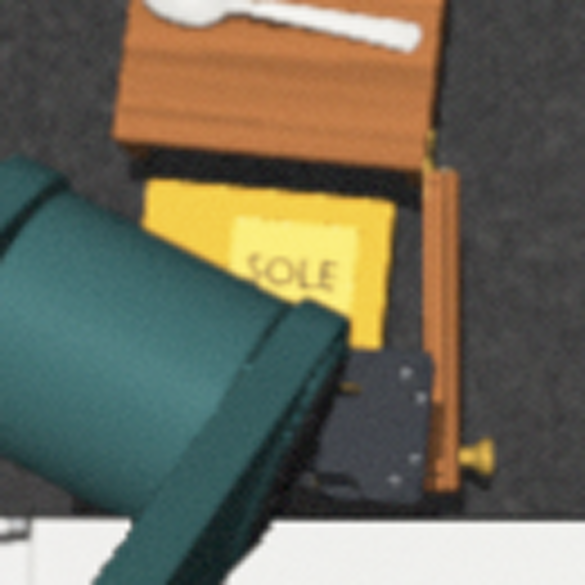

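The crop shows the carton's leading edge (y≈180–205) parallel to the mouth and centred, with the door clear to the right, so I push on in.

```bash
for i in 1; do :; done
python3 -m handwheel '[{"hand":0.9,"x":0.6,"y":-0.06,"z":0,"wx":0,"wy":0,"wz":0},{"hand":0.9,"x":1.2,"y":-0.12,"z":0,"wx":0,"wy":0,"wz":0},{"hand":0.9,"x":1.8,"y":-0.18,"z":0,"wx":0,"wy":0,"wz":0},{"hand":0.9,"x":2.4,"y":-0.24,"z":0,"wx":0,"wy":0,"wz":0},{"hand":0.9,"x":3,"y":-0.3,"z":0,"wx":0,"wy":0,"wz":0}]'
python3 - <<'E'
from h import *
f=grab_frame("top")
m=mask(f,(18,110,50),(32,255,255),(150,235,292,345));print(*rect(f,m,.033))
E
```

```text
clock: 8.75
tcp_pos: [0.4768, -0.145, 0.0146]
tcp_rot: [0.999, -0.047, 0.0, -0.0]
wrist_force: [-0.6, 0.5, -0.9]
finger_gap: 0.9
grip_force: 0.4
((545.1610717773438, -162.04844665527344), (100.49341583251953, 53.87912368774414), 83.65372467041016) [[ 512.8 -209. ]
 [ 566.4 -215. ]
 [ 577.5 -115.1]
 [ 523.9 -109.1]]
```

```bash
python3 -m handwheel '[{"hand":0.9,"x":0.6,"y":-0.06,"z":0,"wx":0,"wy":0,"wz":0},{"hand":0.9,"x":1.2,"y":-0.12,"z":0,"wx":0,"wy":0,"wz":0},{"hand":0.9,"x":1.8,"y":-0.18,"z":0,"wx":0,"wy":0,"wz":0},{"hand":0.9,"x":2.4,"y":-0.24,"z":0,"wx":0,"wy":0,"wz":0},{"hand":0.9,"x":3,"y":-0.3,"z":0,"wx":0,"wy":0,"wz":0}]'
python3 -m handwheel '[{"hand":0.9,"x":0.6,"y":-0.06,"z":0,"wx":0,"wy":0,"wz":0},{"hand":0.9,"x":1.2,"y":-0.12,"z":0,"wx":0,"wy":0,"wz":0},{"hand":0.9,"x":1.8,"y":-0.18,"z":0,"wx":0,"wy":0,"wz":0},{"hand":0.9,"x":2.4,"y":-0.24,"z":0,"wx":0,"wy":0,"wz":0},{"hand":0.9,"x":3,"y":-0.3,"z":0,"wx":0,"wy":0,"wz":0}]'
python3 -m handwheel '[{"hand":0.9,"x":0.3,"y":-0.03,"z":0,"wx":0,"wy":0,"wz":0},{"hand":0.9,"x":0.6,"y":-0.06,"z":0,"wx":0,"wy":0,"wz":0},{"hand":0.9,"x":0.8,"y":-0.08,"z":0,"wx":0,"wy":0,"wz":0},{"hand":0.9,"x":1,"y":-0.1,"z":0,"wx":0,"wy":0,"wz":0}]'
```

```text
clock: 9.22
tcp_pos: [0.5067, -0.148, 0.0146]
tcp_rot: [0.999, -0.047, 0.0, -0.0]
wrist_force: [-0.9, 0.6, 0.7]
finger_gap: 0.9
grip_force: 0.6
clock: 9.63
tcp_pos: [0.5365, -0.1509, 0.0146]
tcp_rot: [0.999, -0.047, -0.0, -0.0]
wrist_force: [-1.3, 0.9, 1.1]
finger_gap: 0.9
grip_force: 0.9
clock: 9.97
tcp_pos: [0.5458, -0.1518, 0.0146]
tcp_rot: [0.999, -0.047, -0.0, -0.0]
wrist_force: [-2.5, 0.3, 2.2]
finger_gap: 0.903
grip_force: 1.1
```

```bash
python3 -m handwheel '[{"hand":0.9,"x":0.1,"y":-0.01,"z":0,"wx":0,"wy":0,"wz":0},{"hand":0.9,"x":0.2,"y":-0.02,"z":0,"wx":0,"wy":0,"wz":0},{"hand":0.9,"x":0.3,"y":-0.03,"z":0,"wx":0,"wy":0,"wz":0},{"hand":0.9,"x":0.4,"y":-0.04,"z":0,"wx":0,"wy":0,"wz":0}]'
python3 -m handwheel '[{"hand":0.9,"x":0.1,"y":-0.01,"z":0,"wx":0,"wy":0,"wz":0},{"hand":0.9,"x":0.2,"y":-0.02,"z":0,"wx":0,"wy":0,"wz":0},{"hand":0.9,"x":0.3,"y":-0.03,"z":0,"wx":0,"wy":0,"wz":0}]'
```

```text
clock: 10.3
tcp_pos: [0.5499, -0.1522, 0.0146]
tcp_rot: [0.999, -0.047, -0.0, -0.0]
wrist_force: [-1.6, 0.4, 0.2]
finger_gap: 0.895
grip_force: 0.6
clock: 10.55
tcp_pos: [0.5532, -0.1526, 0.0146]
tcp_rot: [0.999, -0.047, 0.0, -0.0]
wrist_force: [-0.4, -0.1, -0.2]
finger_gap: 0.9
grip_force: 0.5
```

```bash
python3 -m handwheel '[{"hand":0.9,"x":0.1,"y":-0.01,"z":0,"wx":0,"wy":0,"wz":0},{"hand":0.9,"x":0.2,"y":-0.02,"z":0,"wx":0,"wy":0,"wz":0}]'
python3 -m handwheel '[{"hand":0.9,"x":0.1,"y":-0.01,"z":0,"wx":0,"wy":0,"wz":0},{"hand":0.9,"x":0.1,"y":-0.01,"z":0,"wx":0,"wy":0,"wz":0}]'
```

```text
clock: 10.72
tcp_pos: [0.5544, -0.1527, 0.0146]
tcp_rot: [0.999, -0.047, -0.001, -0.0]
wrist_force: [-4.5, -0.1, 4.6]
finger_gap: 0.906
grip_force: 2.6
clock: 10.88
tcp_pos: [0.5544, -0.1526, 0.0145]
tcp_rot: [0.999, -0.047, -0.002, -0.0]
wrist_force: [-5.6, -1.0, 4.5]
finger_gap: 0.895
grip_force: 2.7
```

The tool stalls at the predicted home depth (x≈0.554). I press a little more so the carton sits square.

```bash
python3 -m handwheel '[{"hand":0.9,"x":0.1,"y":-0.01,"z":0,"wx":0,"wy":0,"wz":0},{"hand":0.9,"x":0.2,"y":-0.02,"z":0,"wx":0,"wy":0,"wz":0},{"hand":0.9,"x":0.3,"y":-0.03,"z":0,"wx":0,"wy":0,"wz":0},{"hand":0.9,"x":0.3,"y":-0.03,"z":0,"wx":0,"wy":0,"wz":0}]'
python3 -m handwheel '[{"hand":0.9,"x":-0.3,"y":0.03,"z":0,"wx":0,"wy":0,"wz":0},{"hand":0.9,"x":-2,"y":0.2,"z":0,"wx":0,"wy":0,"wz":0},{"hand":0.9,"x":-5,"y":0.5,"z":0,"wx":0,"wy":0,"wz":0},{"hand":0.9,"x":-8,"y":0.8,"z":0,"wx":0,"wy":0,"wz":0},{"hand":0.5,"x":-11,"y":1.1,"z":0,"wx":0,"wy":0,"wz":0}]'
python3 -m handwheel '[{"hand":0,"x":-1,"y":0,"z":3,"wx":0,"wy":0,"wz":0},{"hand":0,"x":-1,"y":0,"z":7,"wx":0,"wy":0,"wz":0},{"hand":0,"x":-1,"y":1,"z":11,"wx":0,"wy":0,"wz":0},{"hand":0,"x":-2,"y":5,"z":11,"wx":0,"wy":0,"wz":0},{"hand":0,"x":-3,"y":9,"z":11,"wx":0,"wy":0,"wz":0}]'
python3 - <<'E'
from h import *
f=grab_frame("top");save(f,"t8.png")
m=mask(f,(18,110,50),(32,255,255),(215,235,292,300));print(*rect(f,m,.033))
cv2.imwrite("pics/c8.png",cv2.resize(cv2.imread("pics/t8.png")[200:340,200:340],None,fx=4.2,fy=4.2,interpolation=2))
E
```

```text
clock: 11.22
tcp_pos: [0.5545, -0.1524, 0.0143]
tcp_rot: [0.999, -0.047, -0.004, -0.001]
wrist_force: [-12.0, -0.9, 8.8]
finger_gap: 0.898
grip_force: 5.8
clock: 11.63
tcp_pos: [0.4492, -0.1424, 0.0149]
tcp_rot: [0.999, -0.047, 0.001, 0.0]
wrist_force: [-0.9, 0.0, 1.2]
finger_gap: 0.859
grip_force: 0.0
clock: 12.05
tcp_pos: [0.4233, -0.0534, 0.1277]
tcp_rot: [0.999, -0.049, 0.005, 0.001]
wrist_force: [0.5, 1.9, -1.1]
finger_gap: 0.481
grip_force: 0.0
((567.2848510742188, -153.54837036132812), (121.5256576538086, 11.586928367614746), 84.83061218261719) [[ 556.  -213.5]
 [ 567.6 -214.6]
 [ 578.5  -93.6]
 [ 567.   -92.5]]
```

View pics/c8.png

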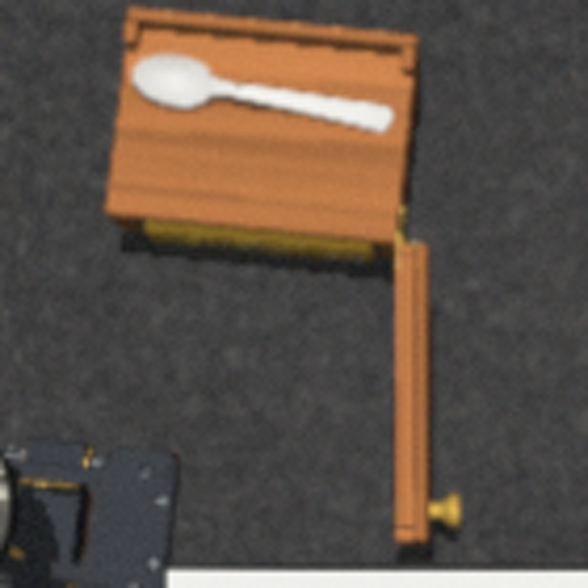

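The carton is home and square: the visible strip at crop (144–374, 220–258) is parallel to the front edge. The door is untouched. Now I go round behind the door with closed fingers.

```bash
python3 -m handwheel '[{"hand":0,"x":0.4,"y":-2,"z":0,"wx":0,"wy":0,"wz":6.5},{"hand":0,"x":0.8,"y":-4,"z":0,"wx":0,"wy":0,"wz":13},{"hand":0,"x":1.2,"y":-6,"z":0,"wx":0,"wy":0,"wz":19.5},{"hand":0,"x":1.6,"y":-8,"z":0,"wx":0,"wy":0,"wz":26},{"hand":0,"x":2,"y":-10,"z":0,"wx":0,"wy":0,"wz":32.5}]'
python3 -m handwheel '[{"hand":0,"x":0.4,"y":-2.5,"z":0,"wx":0,"wy":0,"wz":6.5},{"hand":0,"x":0.8,"y":-5,"z":0,"wx":0,"wy":0,"wz":13},{"hand":0,"x":1.2,"y":-7.5,"z":0,"wx":0,"wy":0,"wz":19.5},{"hand":0,"x":1.6,"y":-10,"z":0,"wx":0,"wy":0,"wz":26},{"hand":0,"x":1.9,"y":-12,"z":0,"wx":0,"wy":0,"wz":32.5}]'
python3 -m handwheel '[{"hand":0,"x":0,"y":0,"z":0,"wx":0,"wy":0,"wz":6.5},{"hand":0,"x":0,"y":0,"z":0,"wx":0,"wy":0,"wz":13},{"hand":0,"x":0,"y":0,"z":0,"wx":0,"wy":0,"wz":19.5},{"hand":0,"x":0,"y":0,"z":0,"wx":0,"wy":0,"wz":26},{"hand":0,"x":0,"y":0,"z":0,"wx":0,"wy":0,"wz":31}]'
```

```text
clock: 12.52
tcp_pos: [0.44, -0.1534, 0.1249]
tcp_rot: [0.971, 0.238, 0.001, 0.001]
wrist_force: [0.3, 0.9, 0.4]
finger_gap: 0.059
grip_force: 0.0
clock: 12.93
tcp_pos: [0.4591, -0.2748, 0.1248]
tcp_rot: [0.866, 0.5, 0.0, 0.001]
wrist_force: [0.5, 0.1, -0.2]
finger_gap: 0.002
grip_force: 0.0
clock: 13.35
tcp_pos: [0.4586, -0.2728, 0.1246]
tcp_rot: [0.701, 0.713, 0.0, 0.001]
wrist_force: [0.1, -0.1, 0.3]
finger_gap: 0.003
grip_force: 0.0
```

Run:
```python
import numpy as np
H=np.array([562,-226.]);r=100;o=16+11
for th in (96,90,80,70,60,50,40,30,20,15,10,5,0):
    a=np.radians(84.55+th);d=np.array([np.cos(a),np.sin(a)]);n=np.array([-d[1],d[0]])
    print(th,(H+r*d+o*n).round(1))
```

```text
96 [ 462.3 -254. ]
90 [ 459.9 -243.4]
80 [ 458.4 -225.4]
70 [ 460.1 -207.4]
60 [ 464.9 -190. ]
50 [ 472.6 -173.7]
40 [ 483.  -158.9]
30 [ 495.9 -146.3]
20 [ 510.7 -136. ]
15 [ 518.8 -131.9]
10 [ 527.2 -128.5]
5 [ 535.8 -125.8]
0 [ 544.6 -123.9]
```

```bash
python3 -m handwheel '[{"hand":0,"x":0,"y":0,"z":-3.5,"wx":0,"wy":0,"wz":0},{"hand":0,"x":0.2,"y":0,"z":-7,"wx":0,"wy":0,"wz":0},{"hand":0,"x":0.3,"y":0,"z":-10.2,"wx":0,"wy":0,"wz":0},{"hand":0,"x":0.3,"y":0.8,"z":-10.2,"wx":0,"wy":0,"wz":0},{"hand":0,"x":0.3,"y":1.6,"z":-10.2,"wx":0,"wy":0,"wz":0}]'
python3 -m handwheel '[{"hand":0,"x":-0.2,"y":1.2,"z":0,"wx":0,"wy":0,"wz":-6},{"hand":0,"x":-0.3,"y":2.2,"z":0,"wx":0,"wy":0,"wz":-11},{"hand":0,"x":-0.4,"y":3.0,"z":0,"wx":0,"wy":0,"wz":-16},{"hand":0,"x":-0.3,"y":3.9,"z":0,"wx":0,"wy":0,"wz":-21},{"hand":0,"x":-0.2,"y":4.8,"z":0,"wx":0,"wy":0,"wz":-26}]'
```

```text
clock: 13.77
tcp_pos: [0.4601, -0.2552, 0.0215]
tcp_rot: [0.703, 0.711, -0.0, -0.002]
wrist_force: [0.5, 0.8, -0.1]
finger_gap: 0.006
grip_force: 0.0
clock: 14.18
tcp_pos: [0.4603, -0.2079, 0.0251]
tcp_rot: [0.846, 0.533, 0.001, 0.002]
wrist_force: [0.2, -0.8, 0.2]
finger_gap: 0.008
grip_force: 0.2
```

```bash
python3 -m handwheel '[{"hand":0,"x":0.2,"y":0.9,"z":0,"wx":0,"wy":0,"wz":-5},{"hand":0,"x":0.5,"y":1.75,"z":0,"wx":0,"wy":0,"wz":-10},{"hand":0,"x":0.85,"y":2.6,"z":0,"wx":0,"wy":0,"wz":-15},{"hand":0,"x":1.25,"y":3.4,"z":0,"wx":0,"wy":0,"wz":-20},{"hand":0,"x":1.75,"y":4.15,"z":0,"wx":0,"wy":0,"wz":-25}]'
python3 -m handwheel '[{"hand":0,"x":0.55,"y":0.7,"z":0,"wx":0,"wy":0,"wz":-5},{"hand":0,"x":1.2,"y":1.4,"z":0,"wx":0,"wy":0,"wz":-10},{"hand":0,"x":1.85,"y":2,"z":0,"wx":0,"wy":0,"wz":-15},{"hand":0,"x":2.55,"y":2.5,"z":0,"wx":0,"wy":0,"wz":-20},{"hand":0,"x":3.3,"y":3,"z":0,"wx":0,"wy":0,"wz":-25}]'
python3 -m handwheel '[{"hand":0,"x":0.4,"y":0.2,"z":0,"wx":0,"wy":0,"wz":-2.5},{"hand":0,"x":0.8,"y":0.4,"z":0,"wx":0,"wy":0,"wz":-5},{"hand":0,"x":1.2,"y":0.6,"z":0,"wx":0,"wy":0,"wz":-7.5},{"hand":0,"x":1.65,"y":0.75,"z":0,"wx":0,"wy":0,"wz":-10},{"hand":0,"x":2.1,"y":0.9,"z":0,"wx":0,"wy":0,"wz":-13}]'
```

```text
clock: 14.6
tcp_pos: [0.4778, -0.1661, 0.0252]
tcp_rot: [0.941, 0.337, 0.001, 0.001]
wrist_force: [-0.8, -0.5, -0.4]
finger_gap: 0.007
grip_force: 0.2
clock: 15.02
tcp_pos: [0.5109, -0.1361, 0.0253]
tcp_rot: [0.992, 0.126, 0.002, 0.001]
wrist_force: [-0.8, -0.9, -0.7]
finger_gap: 0.004
grip_force: 0.2
clock: 15.43
tcp_pos: [0.5319, -0.1272, 0.0253]
tcp_rot: [1.0, 0.014, 0.002, 0.0]
wrist_force: [0.3, 0.7, 0.3]
finger_gap: 0.001
grip_force: 0.2
```

```bash
python3 -m handwheel '[{"hand":0,"x":0.3,"y":0.1,"z":0,"wx":0,"wy":0,"wz":-2},{"hand":0,"x":0.6,"y":0.2,"z":0,"wx":0,"wy":0,"wz":-4},{"hand":0,"x":0.8,"y":0.25,"z":0,"wx":0,"wy":0,"wz":-5.5},{"hand":0,"x":1.0,"y":0.3,"z":0,"wx":0,"wy":0,"wz":-7}]'
python3 -m handwheel '[{"hand":0,"x":0.1,"y":0,"z":0,"wx":0,"wy":0,"wz":0},{"hand":0,"x":0.2,"y":0,"z":0,"wx":0,"wy":0,"wz":0},{"hand":0,"x":0.3,"y":0,"z":0,"wx":0,"wy":0,"wz":0}]'
```

```text
clock: 15.77
tcp_pos: [0.542, -0.1243, 0.0254]
tcp_rot: [0.999, -0.047, 0.002, 0.0]
wrist_force: [0.3, -0.5, 0.0]
finger_gap: 0.007
grip_force: 0.1
clock: 16.02
tcp_pos: [0.5442, -0.1245, 0.024]
tcp_rot: [0.999, -0.046, 0.001, 0.0]
wrist_force: [-0.1, -0.4, 0.6]
finger_gap: 0.003
grip_force: 0.2
```

```bash
python3 -m handwheel '[{"hand":0,"x":0.1,"y":0,"z":0,"wx":0,"wy":0,"wz":0},{"hand":0,"x":0.2,"y":0,"z":0,"wx":0,"wy":0,"wz":0},{"hand":0,"x":0.3,"y":0,"z":0,"wx":0,"wy":0,"wz":0}]'
python3 -m handwheel '[{"hand":0,"x":0.1,"y":0,"z":0,"wx":0,"wy":0,"wz":0},{"hand":0,"x":0.2,"y":0,"z":0,"wx":0,"wy":0,"wz":0}]'
```

```text
clock: 16.27
tcp_pos: [0.5445, -0.1242, 0.0225]
tcp_rot: [0.999, -0.047, -0.002, -0.0]
wrist_force: [-7.9, -0.8, 5.8]
finger_gap: 0.009
grip_force: 3.5
clock: 16.43
tcp_pos: [0.5445, -0.124, 0.0221]
tcp_rot: [0.999, -0.046, -0.004, -0.001]
wrist_force: [-11.0, -0.7, 9.0]
finger_gap: 0.006
grip_force: 5.6
```

The door stops at exactly the predicted shut position. I back off and check.

```bash
python3 -m handwheel '[{"hand":0,"x":-0.4,"y":0,"z":0,"wx":0,"wy":0,"wz":0},{"hand":0,"x":-1.5,"y":0.1,"z":0,"wx":0,"wy":0,"wz":0},{"hand":0,"x":-4,"y":0.4,"z":0,"wx":0,"wy":0,"wz":0},{"hand":0,"x":-7,"y":0.6,"z":2,"wx":0,"wy":0,"wz":0},{"hand":0,"x":-10,"y":1,"z":5,"wx":0,"wy":0,"wz":0}]'
python3 -m handwheel '[{"hand":0,"x":0,"y":2,"z":3,"wx":0,"wy":0,"wz":0},{"hand":0,"x":0,"y":5,"z":5,"wx":0,"wy":0,"wz":0},{"hand":0,"x":0,"y":8,"z":7,"wx":0,"wy":0,"wz":0},{"hand":0,"x":0,"y":11,"z":7,"wx":0,"wy":0,"wz":0},{"hand":0,"x":0,"y":13,"z":7,"wx":0,"wy":0,"wz":0}]'
python3 - <<'E'
from h import *
f=grab_frame("top");save(f,"t9.png")
cv2.imwrite("pics/c9.png",cv2.resize(cv2.imread("pics/t9.png")[140:340,130:330],None,fx=3,fy=3,interpolation=2))
P=(np.array([[0,0]]))
E
```

```text
clock: 16.85
tcp_pos: [0.4463, -0.1141, 0.0703]
tcp_rot: [0.999, -0.047, -0.002, -0.001]
wrist_force: [-0.1, -0.2, -0.2]
finger_gap: 0.003
grip_force: 0.0
clock: 17.27
tcp_pos: [0.4498, 0.0171, 0.1435]
tcp_rot: [0.999, -0.047, 0.002, -0.0]
wrist_force: [-0.6, 0.0, -0.4]
finger_gap: 0.005
grip_force: 0.0
```

View pics/c9.png

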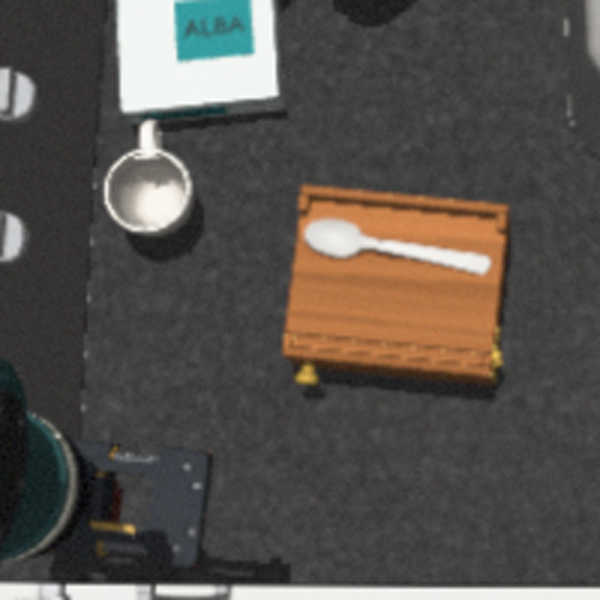

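The door is flush along the cupboard front from (285,350) to (495,378), with the knob at (306,373). The spoon and cup haven't moved, and the arm is clear.

```bash
python3 -c "
from rig import env
print(env.close_job())"
```

```text
the job is handed in; nothing more can be done
None
```

The carton is in the cupboard, square and against the back, the door is shut, and the job is handed in at about 17 s; the last picture shows the teaspoon and cup unmoved and the arm clear.

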